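Put the microscope accessories away on their shadow pads

ROBOT

A 6-joint arm with a two-finger parallel gripper is mounted at the origin on the work surface. World frame = base frame: x ahead of the robot, y to its left, z up, the work surface at z = 0. Lengths are in m, angles in rad, forces in N, time in s.
With the tool pointing down it reaches from about 0.35 to 0.875 m from the base axis. Payload 4.2 kg.
Tool frame: the origin (TCP) lies midway between the tips of the shut fingers; the grasp point (between the pads) lies 19 mm behind it; x points along the fingers, z is the direction in which the jaws open and shut, and the axes are right-handed (so a half turn about x gives the same grasp; the last joint's range is limited). The gripper opens to 87 mm and grips with 3 to 60 N. Pads are 19 mm wide; open, the fingers measure 117 mm over their backs; the gripper's body (75 mm by 190 mm) begins 51 mm behind the grasp point.
Start: joints at [1.381, 0.385, 0.008, 0, -1.194, -0.259], TCP at [0.271, 0.563, 0.223] pointing down, gripper open.
Joint ranges: [-3.14, 3.14], [-1.21, 2.06], [-1.07, 1.41], [-3.16, 2.05], [-2.99, -0.16], [-3.1, 3.1]. Speed limits (rad/s): [2.79, 2.79, 3.14, 3.14, 3.14, 3.14].

INTERFACE

Orientations are given as a unit quaternion [x, y, z, w].
In Python, from cell import ctrl gives the robot as it stands.
- The arm moves only by the shell command python3 -m creep 'ROWS' [FORCE]. ROWS is JSON, a list of rows, each a list of 7 numbers: the turn, a rotation vector about the tool's x, y, z in rad, then the shift along the tool's x, y, z in m, then the opening, from 0 (shut) to 1 (fully open). In form: [[rx, ry, rz, dx, dy, dz, claw], ...]. A call has 1 to 5 rows; each row is the pose to reach, as a shift and turn from the pose measured when the call began, along the tool's axes at that moment; what a row does not reach only later rows make up. A row lasts 1/10 s, in which the tool goes at most 50 mm and 8.59 degrees, less where a joint would pass 70% of its speed; a pose out of reach is approached as far as the arm can. A call with a gripper value outside its range is refused whole. The fingers move at their own pace and stop on an object; FORCE is the grip in N (left out, the last holds). Time passes only in rows, so rows that repeat a pose let the fingers close. It gives the time, the measured TCP pose, the force and the opening at its end, in the units of the state.
- ctrl.observe(): the state, without advancing time (a new reading comes with each control period).
- ctrl.camera(name): name is "side" or "top" or "wrist"; returns (picture, depth): 420x560x3 uint8, blue, green, red; 420x560 float32, m along the optical axis (not along the pixel's ray), 0 where there is no reading.
- ctrl.calibration(name): a dict with "vertical_fov" (degrees; the focal length in pixels is half the picture's height over the tangent of half this angle, whatever the lens; pixels are square), "cx", "cy" (the principal point, pixels), "R" (3x3) and "t" (3): a world point X has camera coordinates R X + t. Camera axes: x right, y down, z forward; pixel columns grow to the right and rows downward; lengths in m; the calibration is good to about 2 mm. The wrist camera is an equidistant fisheye: a pixel r from the principal point sees the ray r / f radians off the axis. A picture is of the moment at which its call begins: read the wrist's pose just before it. calibration takes no time and is no camera call; for the wrist camera it gives the pose at the moment of the call.
- ctrl.sign_off(): hands the job in, once; it reports no verdict.
The state is a dict: "time_s": time; "q": joint angles; "dq": joint speeds; "tau": joint torques, N m; "position": TCP position; "ee_rot": TCP orientation; "force": force on the tool from outside, world axes, zero at the start; "torque": the same for the moment, N m; "gripper_width": finger opening in m.
Only numpy, scipy, OpenCV 4.12 (cv2) and the standard library are available. Lean on these libraries where they do the work, as an engineer would, in place of code of your own. Each camera call takes 0.05 s, during which the arm holds its last target. There are 200 camera calls.

TASK

The inspection is finished: put the four loose microscope accessories (eyepiece, auxiliary lens, steel collar and calibration scale) away, each flat or upright as it stands now and centred on the foam pad whose pale silhouette has its shape and size, with the calibration scale lined up with its rectangle. Set each one down gently, do not drop it, and leave the petri dish and the bottle of lens cleaner where they are.

Things in the scene. Friction and masses are not known exactly. Their poses are not given: they have to be found in the camera images.
- eyepiece: spare microscope eyepiece standing upright: bare metal tube 30 mm diameter from 0 to 22 mm height, black body 40 mm diameter from 22 to 48 mm (grip it here), black rubber eyecup 36 mm diameter from 48 to 56 mm with the dark lens on top; about 75 g. Origin: centre of its underside; z up.
- aux_lens: auxiliary objective lens lying flat: a black knurled disc 60 mm diameter from 5 to 20 mm height on a metal thread 50 mm diameter from 0 to 5 mm, dark glass 42 mm across in its top; about 110 g. Origin: centre of its underside; z up.
- collar: bright steel post collar lying flat: a plain ring 46 mm outside, 26 mm bore, 18 mm high; about 130 g. Origin: centre of its underside; z up (axis of the ring).
- scale_block: calibration scale: flat aluminium bar 80 x 28 mm, 12 mm high, with a dark glass window and graduations on top; about 70 g. Origin: centre of its underside; x along the 80 mm length, y across the 28 mm width, z up. Lies at any yaw; either end may be either way round.
- pad_eyepiece: fixed dark-grey square foam pad 96 x 96 mm, 4 mm thick, flat on the bench, a pale silhouette flush in its middle: a plain round disc 42 mm diameter (the smaller of the two plain discs), for the eyepiece. Origin: centre of its underside (below the silhouette's centre, 4 mm below the pad's top); z up. Pads lie on the far side of the handling area, the loose things on the near side.
- pad_lens: fixed dark-grey square foam pad 96 x 96 mm, 4 mm thick, flat on the bench, a pale silhouette flush in its middle: a plain round disc 62 mm diameter (the larger of the two plain discs), for the auxiliary lens. Origin: centre of its underside (below the silhouette's centre, 4 mm below the pad's top); z up.
- pad_collar: fixed dark-grey square foam pad 96 x 96 mm, 4 mm thick, flat on the bench, a pale silhouette flush in its middle: a ring 48 mm outside with a dark middle 24 mm diameter, for the steel collar. Origin: centre of its underside (below the silhouette's centre, 4 mm below the pad's top); z up.
- pad_scale: fixed dark-grey square foam pad 96 x 96 mm, 4 mm thick, flat on the bench, a pale silhouette flush in its middle: a rectangle 82 x 30 mm, for the calibration scale; x runs along the 82 mm, y across the 30 mm. Origin: centre of its underside (below the silhouette's centre, 4 mm below the pad's top); z up. It is turned up to 0.4 rad.
- petri_dish: bystander standing among the loose things: closed clear petri dish with a small circuit sample in it, 60 mm diameter, 16 mm high, 60 g. Must stay where it is. Origin: centre of its underside; z up.
- cleaner: bystander standing among the loose things: small amber glass bottle of lens cleaner with a white cap, 32 mm diameter, 68 mm high, 60 g (the tallest thing in the handling area). Must stay where it is. Origin: centre of its underside; z up.
Things that resemble listed ones, but are neither listed nor needed, are in the scene too. Leave any brown or pink look-alike of the scale_block alone.

How it is judged:
By the outcome, as a careful person would: the job done as asked, in the order asked, and still so for the second after the job is handed in, with the robot touching nothing.
It also fails if it takes over 112 s, if anything falls off the work surface, if the arm or the gripper's body presses on something with over 40 N, if the wrist force passes 120 N, or if a joint passes its speed limit or range.

## Working session

There is one attempt and no reset: what is moved stays moved. The work goes in short steps, Python scripts to look and compute and a shell command to move; the robot and the scene stay as the last step left them, time stands still between calls to the robot, and variables do not carry over. Pictures are saved under pics/ and viewed, about 12 in all and at most 16, crops included, and the job is handed in when it is done.

```bash
ls; mkdir -p pics
cat > h.py <<'E'
import numpy as np,cv2
from cell import ctrl
def cam(n):
    c=ctrl.calibration(n); p,d=ctrl.camera(n); return c,p,d
def px2w(c,u,v,d=None,z=None):
    f=210/np.tan(np.radians(c["vertical_fov"])/2)
    r=np.array([(u-c["cx"])/f,(v-c["cy"])/f,1.0]); R=np.array(c["R"]);t=np.array(c["t"])
    o=-R.T@t; w=R.T@r
    if z is not None: d=(z-o[2])/w[2]
    return o+w*d
E
python3 - <<'E'
from h import *
s=ctrl.observe(); print(s)
for n in("top","side","wrist"):
    c,p,d=cam(n); cv2.imwrite(f"pics/{n}0.png",p); np.save(f"pics/{n}0.npy",d); print(n,c)
E
```

```text
pics
{'time_s': 0.0, 'q': array([ 1.38057931e+00,  3.85546406e-01,  6.60307211e-03, -5.05310679e-04,
       -1.19396689e+00, -2.58602439e-01]), 'dq': array([ 5.76280967e-04,  1.16558796e-03,  1.79001661e-03, -4.37255752e-04,
       -6.05234501e-05, -1.76497085e-04]), 'tau': array([ 1.14264581e-03, -3.90665531e+01,  1.87403655e+01,  4.21988949e+00,
        1.09871532e-02, -1.86734778e-04]), 'position': array([0.27090727, 0.5625634 , 0.22145587]), 'ee_rot': array([-0.59813154, -0.37570842,  0.59939445, -0.37657422]), 'force': array([-0.84109439,  0.16681024,  0.03417248]), 'torque': array([-0.03174021,  0.02049387, -0.02311987]), 'gripper_width': 0.08663717820308348}
top {'vertical_fov': 43.68682850466719, 'cx': 280.034456113729, 'cy': 200.24961176687597, 'R': array([[-1.01316722e-02, -9.99947969e-01, -1.18678942e-03],
       [-9.96853658e-01,  1.01936134e-02, -7.86058190e-02],
       [ 7.86138267e-02,  3.86646983e-04, -9.96905069e-01]]), 't': array([0.00499424, 0.51034591, 1.27157404])}
side {'vertical_fov': 46.62124196784865, 'cx': 275.10251452535357, 'cy': 218.29085726531696, 'R': array([[ 0.99745325, -0.07130088, -0.00178796],
       [-0.0541505 , -0.74073938, -0.66960653],
       [ 0.04641912,  0.66799802, -0.74271388]]), 't': array([-0.4861667 ,  0.03381726,  1.20648436])}
wrist {'vertical_fov': 65.70646984690485, 'cx': 276.7573731966818, 'cy': 214.05770837628438, 'R': array([[-0.43457817, -0.90063204,  0.00193192],
       [-0.87408845,  0.42228522,  0.24009283],
       [-0.21705111,  0.10265043, -0.97074801]]), 't': array([ 0.62464098, -0.02983162,  0.3894677 ])}
```

View pics/top0.png

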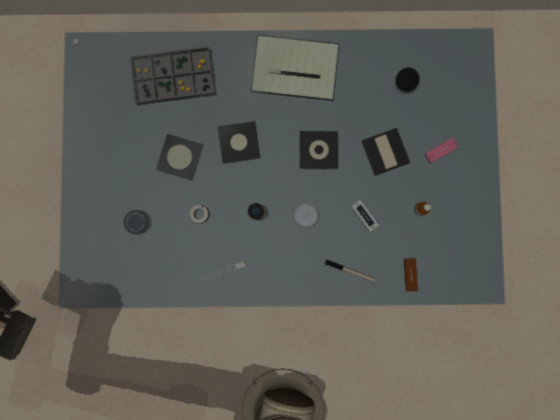

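View pics/side0.png

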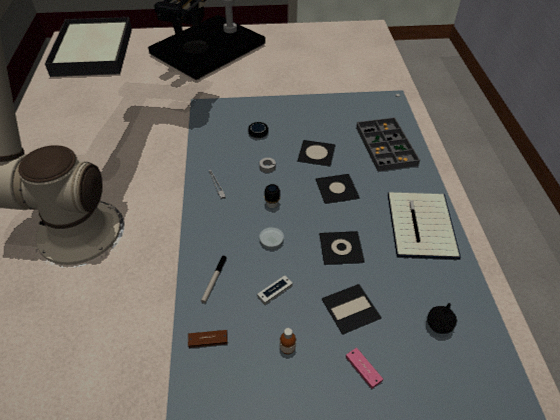

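The top picture shows these pieces, with pixels:
- **Loose things:** lens (136,222), collar (199,214), eyepiece (256,211), scale (365,215).
- **Bystanders:** dish (306,215), bottle (424,208).
- **Pads:** lens (179,157), eyepiece (239,142), collar (319,150), scale (386,152).
- **Look-alikes:** black blower (407,80) for the eyepiece or lens, pink bar (442,151) and brown bar (411,275) for the scale.

I choose by the description, then check the choice in one close crop.

Run:
```python
from h import *
c=ctrl.calibration("top"); p=cv2.imread("pics/top0.png"); d=np.load("pics/top0.npy")
cr=cv2.convertScaleAbs(p[120:250,100:460],alpha=1.7); cv2.imwrite("pics/crop0.png",cv2.resize(cr,(800,289),interpolation=cv2.INTER_CUBIC))
for n,u,v,z in [("lens",136,222,.02),("collar",199,214,.018),("eye",256,211,.056),("dish",306,215,.016),("scale",365,215,.012),("bottle",424,208,.068),("plens",179,157,.004),("peye",239,142,.004),("pcol",319,150,.004),("pscale",386,152,.004)]:
    print(n,px2w(c,u,v,z=z).round(3),"depth-z",px2w(c,u,v,d=d[v,u]).round(3))
```

```text
lens [0.46  0.354 0.02 ] depth-z [0.46  0.354 0.02 ]
collar [0.479 0.2   0.018] depth-z [0.479 0.202 0.004]
eye [0.482 0.058 0.056] depth-z [0.482 0.058 0.056]
dish [ 0.474 -0.064  0.016] depth-z [ 0.473 -0.064  0.018]
scale [ 0.472 -0.21   0.012] depth-z [ 0.472 -0.21   0.012]
bottle [ 0.485 -0.341  0.068] depth-z [ 0.485 -0.343  0.063]
plens [0.623 0.253 0.004] depth-z [0.623 0.252 0.005]
peye [0.66  0.102 0.004] depth-z [0.659 0.102 0.006]
pcol [ 0.637 -0.099  0.004] depth-z [ 0.637 -0.099  0.006]
pscale [ 0.631 -0.268  0.004] depth-z [ 0.63  -0.268  0.005]
```

View pics/crop0.png

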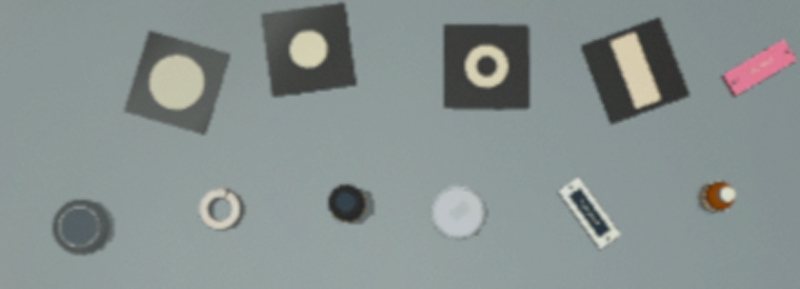

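The crop confirms the choice: the black disc, steel ring, black eyepiece and aluminium bar are in the near row. The pads carry the disc 62, disc 42, ring and rectangle. Next is a planning helper, then the move over the lens.

```bash
cat >> h.py <<'E'
from scipy.spatial.transform import Rotation as Ro
def plan(x,y,z,jaw=None):
    "print total rotvec(tool) and shift(tool) to reach vertical pose, jaw = world angle of tool z (mod pi)"
    s=ctrl.observe(); R=Ro.from_quat(s["ee_rot"]); M=R.as_matrix()
    j0=np.arctan2(M[1,2],M[0,2])
    if jaw is None: jaw=j0
    jaw=j0+(jaw-j0+np.pi/2)%np.pi-np.pi/2
    zt=np.array([np.cos(jaw),np.sin(jaw),0]); xt=np.array([0,0,-1.]); T=np.column_stack([xt,np.cross(zt,xt),zt])
    rv=(R.inv()*Ro.from_matrix(T)).as_rotvec(); sh=M.T@(np.array([x,y,z])-s["position"])
    print("t",round(s["time_s"],2),"pos",s["position"].round(4),"jaw",round(j0,3),"->",round(jaw,3),"q6",s["q"][5].round(2),"F",s["force"].round(1),"w",round(s["gripper_width"],4))
    print("   row",rv.round(4),sh.round(4),"rows>=",int(np.ceil(max(np.linalg.norm(sh)/.05,np.degrees(np.linalg.norm(rv))/8.59))))
def ortho(n,x,y,z,half=.07,k=2000.,c=None,p=None):
    "rectified patch on plane z centred x,y: image up=+x, left=+y; k px per m"
    if p is None: c,p,_=cam(n)
    N=int(2*half*k); v,u=np.mgrid[0:N,0:N]
    X=np.stack([x+half-(v+.5)/k,y+half-(u+.5)/k,np.full(u.shape,z)],-1)
    C=X@np.array(c["R"]).T+np.array(c["t"]); f=210/np.tan(np.radians(c["vertical_fov"])/2)
    if n=="wrist":
        r=np.hypot(C[...,0],C[...,1]); th=np.arctan2(r,C[...,2]); g=f*th/np.maximum(r,1e-9)
    else: g=f/C[...,2]
    return cv2.remap(p,(c["cx"]+C[...,0]*g).astype(np.float32),(c["cy"]+C[...,1]*g).astype(np.float32),cv2.INTER_LINEAR)
def p2w(u,v,x,y,half=.07,k=2000.): return x+half-(v+.5)/k, y+half-(u+.5)/k
E
python3 - <<'E'
from h import *
plan(.46,.354,.2)
c=ctrl.calibration("wrist"); s=ctrl.observe(); R=np.array(c["R"]); o=-R.T@np.array(c["t"]); print("cam",o, "in tool",Ro.from_quat(s["ee_rot"]).inv().apply(o-s["position"]))
c=ctrl.calibration("top"); p=cv2.imread("pics/top0.png")
rows=[]
for z,(x,y) in [(.02,(.46,.354)),(.018,(.479,.2)),(.056,(.482,.058)),(.012,(.472,-.21)),(.004,(.623,.253)),(.004,(.66,.102)),(.004,(.637,-.099)),(.004,(.631,-.268))]:
    rows.append(ortho("top",x,y,z,c=c,p=p,half=.06,k=1600))
im=np.vstack([np.hstack(rows[:4]),np.hstack(rows[4:])]); cv2.imwrite("pics/orthotop.png",cv2.convertScaleAbs(im,alpha=1.7))
E
```

```text
t 0.15 pos [0.271  0.5627 0.2217] jaw -2.02 -> -2.02 q6 -0.26 F [ 0.1 -0.4 -1.2] w 0.0872
   row [ 0.      0.0017 -0.0001] [0.0219 0.2609 0.106 ] rows>= 6
cam [0.32993413 0.53522679 0.38417618] in tool [-0.16246546  0.06507482 -0.00056065]
```

```bash
python3 -m creep '[[0,0.0017,0,0.02,0.21,0.086,1],[0,0.0017,0,0.02,0.21,0.086,1],[0,0.0017,0,0.02,0.21,0.086,1],[0,0.0017,0,0.02,0.21,0.086,1],[0,0.0017,0,0.02,0.21,0.086,1]]' 20
python3 - <<'E'
from h import *
plan(.46,.354,.2)
c,p,d=cam("wrist"); cv2.imwrite("pics/w1.png",p)
im=np.hstack([ortho("wrist",.46,.354,.02,c=c,p=p),ortho("wrist",.623,.253,.004,c=c,p=p)]); cv2.imwrite("pics/w1o.png",im); import pickle; pickle.dump((c,p,d),open("pics/w1.pkl","wb"))
E
```

```text
time_s: 0.65
position: [0.4242, 0.391, 0.2013]
ee_rot: [-0.599, -0.375, 0.6, -0.376]
force: [-0.7, 0.3, 0.3]
gripper_width: 0.0869
t 0.65 pos [0.4242 0.391  0.2013] jaw -2.022 -> -2.022 q6 0.09 F [-0.7  0.3  0.3] w 0.0869
   row [-0.      0.0016  0.0001] [0.0013 0.0484 0.0177] rows>= 2
```

Run:
```python
import cv2,numpy as np
a=cv2.imread("pics/w1.png"); b=cv2.imread("pics/w1o.png"); b=cv2.resize(b,(560,280)); a=cv2.resize(a,(400,300)); 
o=np.zeros((590,560,3),np.uint8); o[:300,:400]=a; o[305:585]=b; cv2.imwrite("pics/v1.png",o)
```

```text
(no output)
```

View pics/v1.png

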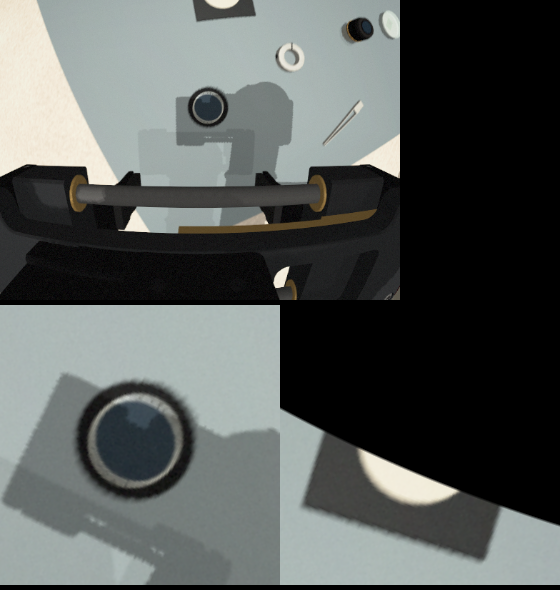

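The wrist view shows the lens at about (208,106) and the collar at about (290,57); the rectified patch puts the lens about 5 mm off the first estimate. Next I measure it automatically.

```bash
cat >> h.py <<'E'
def find(n,x,y,z,kind,c=None,p=None,thr=None,half=.07,k=2000.,save=None):
    "kind dark/bright; filled contour nearest to (x,y); prints world centre, diameter, rect"
    if p is None: c,p,_=cam(n)
    im=ortho(n,x,y,z,half,k,c,p); g=cv2.GaussianBlur(cv2.cvtColor(im,cv2.COLOR_BGR2GRAY),(5,5),0)
    if save: cv2.imwrite(save,im)
    b=((g<thr)&(g>0) if kind=="dark" else g>thr).astype(np.uint8)
    cs,_=cv2.findContours(b,cv2.RETR_EXTERNAL,cv2.CHAIN_APPROX_NONE); best=None
    cs=[cv2.convexHull(q) for q in cs if cv2.contourArea(q)>(.02*k)**2*.4]
    if not cs: print("none",g.min(),g.max()); return
    def cen(q): m=cv2.moments(q); return m["m10"]/m["m00"],m["m01"]/m["m00"]
    q=min(cs,key=lambda q:np.hypot(*(np.array(cen(q))-half*k)))
    u,v=cen(q); (a,e),(w,h),_=cv2.minAreaRect(q); B=cv2.boxPoints(cv2.minAreaRect(q)); E=max([B[1]-B[0],B[2]-B[1]],key=np.linalg.norm)
    X=p2w(u,v,x,y,half,k); ang=np.arctan2(-E[0],-E[1])
    print(n,kind,"centre",np.round(X,4),"rectcentre",np.round(p2w(a,e,x,y,half,k),4),"eqdiam",round(1000*2*np.sqrt(cv2.contourArea(q)/np.pi)/k,1),"rect mm",round(w/k*1e3,1),round(h/k*1e3,1),"long ang",round(float((ang+np.pi/2)%np.pi-np.pi/2),3))
    return X
E
python3 - <<'E'
from h import *; import pickle
c,p,d=pickle.load(open("pics/w1.pkl","rb"))
print(ortho("wrist",.463,.357,.02,c=c,p=p)[140,::12].mean(-1).astype(int))
for t in(60,75,90): find("wrist",.463,.357,.02,"dark",c,p,t)
ct=ctrl.calibration("top"); pt=cv2.imread("pics/top0.png")
for z,(x,y),kd,t in [(.02,(.46,.354),"dark",70),(.018,(.479,.2),"bright",150),(.056,(.482,.058),"dark",60),(.012,(.472,-.21),"bright",150),(.004,(.623,.253),"bright",120),(.004,(.66,.102),"bright",120),(.004,(.637,-.099),"bright",120),(.004,(.631,-.268),"bright",120)]:
    find("top",x,y,z,kd,ct,pt,t,half=.045)
E
```

```text
[179 178 180 147 119 120 118  31 109  45  47  44  47  48  48  76  20 116
 123 123 123 124 123 125]
wrist dark centre [0.4619 0.3565] rectcentre [0.4618 0.3562] eqdiam 57.8 rect mm 57.0 58.0 long ang -1.571
wrist dark centre [0.4619 0.3565] rectcentre [0.4618 0.3562] eqdiam 58.8 rect mm 58.0 59.0 long ang -1.571
wrist dark centre [0.4618 0.3565] rectcentre [0.4618 0.3562] eqdiam 59.8 rect mm 59.0 60.0 long ang -1.571
top dark centre [0.4611 0.3525] rectcentre [0.461  0.3525] eqdiam 64.1 rect mm 60.5 66.5 long ang -1.571
none 56 122
top dark centre [0.482  0.0569] rectcentre [0.4818 0.0571] eqdiam 41.8 rect mm 43.2 39.1 long ang 1.107
none 29 128
none 44 115
top bright centre [0.6589 0.1017] rectcentre [0.6586 0.1011] eqdiam 29.4 rect mm 25.8 32.5 long ang -0.785
none 33 122
none 29 121
```

Run:
```python
from h import *
plan(.4619,.3565,.1)
plan(.4619,.3565,.006)
```

```text
t 0.7 pos [0.4254 0.389  0.2009] jaw -2.025 -> -2.025 q6 0.09 F [ 0.6 -0.2  0. ] w 0.0871
   row [ 0.      0.0033 -0.0002] [0.101  0.0471 0.0129] rows>= 3
t 0.7 pos [0.4254 0.389  0.2009] jaw -2.025 -> -2.025 q6 0.09 F [ 0.6 -0.2  0. ] w 0.0871
   row [ 0.      0.0033 -0.0002] [0.195  0.047  0.0126] rows>= 5
```

```bash
python3 -m creep '[[0,0.003,0,0.101,0.047,0.013,1],[0,0.003,0,0.101,0.047,0.013,1],[0,0.003,0,0.101,0.047,0.013,1],[0,0.003,0,0.101,0.047,0.013,1]]'
python3 - <<'E'
from h import *
plan(.4619,.3565,.005)
E
```

```text
time_s: 1.1
position: [0.4613, 0.3548, 0.0976]
ee_rot: [-0.598, -0.373, 0.602, -0.375]
force: [-0.6, -0.0, 0.6]
gripper_width: 0.0869
t 1.1 pos [0.4613 0.3548 0.0976] jaw -2.026 -> -2.026 q6 0.18 F [-0.6 -0.   0.6] w 0.0869
   row [-0.      0.0057  0.0009] [ 0.0926 -0.0002 -0.0023] rows>= 2
```

```bash
python3 -m creep '[[0,0.006,0,0.05,0,-0.002,1],[0,0.006,0,0.075,0,-0.002,1],[0,0.006,0,0.09,0,-0.002,1],[0,0.006,0,0.09,0,-0.002,1],[0,0.006,0,0.09,0,-0.002,1]]'
python3 -m creep '[[0,0,0,0,0,0,0],[0,0,0,0,0,0,0],[0,0,0,0,0,0,0],[0,0,0,0,0,0,0],[0,0,0,0,0,0,0]]' 20
python3 - <<'E'
from h import *
plan(.4619,.3565,.005)
E
```

```text
time_s: 1.6
position: [0.4627, 0.3583, 0.0096]
ee_rot: [0.601, 0.375, -0.598, 0.374]
force: [1.2, -0.7, 1.0]
gripper_width: 0.0868
time_s: 2.1
position: [0.4626, 0.358, 0.01]
ee_rot: [0.601, 0.375, -0.599, 0.374]
force: [-0.9, -0.5, 3.8]
gripper_width: 0.059
t 2.1 pos [0.4626 0.358  0.01  ] jaw -2.024 -> -2.024 q6 0.18 F [-0.9 -0.5  3.8] w 0.059
   row [-0.     -0.0034 -0.0004] [0.005  0.     0.0017] rows>= 1
```

```bash
python3 -m creep '[[0,0,0,-0.05,0,0,0],[0,0,0,-0.1,0,0,0],[0,0,0,-0.1,0.04,0,0],[0,0,0,-0.1,0.09,0,0],[0,0,0,-0.1,0.09,0,0]]'
python3 - <<'E'
from h import *
plan(.623,.253,.1)
find("wrist",.623,.253,.004,"bright",thr=180,save="pics/a.png",half=.06)
E
```

```text
time_s: 2.6
position: [0.5472, 0.316, 0.1099]
ee_rot: [0.602, 0.374, -0.599, 0.373]
force: [-0.6, -0.3, -2.1]
gripper_width: 0.059
t 2.6 pos [0.5472 0.316  0.1099] jaw -2.03 -> -2.03 q6 0.33 F [-0.6 -0.3 -2.1] w 0.059
   row [-0.     -0.0047 -0.0017] [0.01   0.0959 0.023 ] rows>= 2
wrist bright centre [0.6232 0.2537] rectcentre [0.6233 0.2538] eqdiam 62.4 rect mm 62.0 62.0 long ang -1.571
```

```bash
python3 -m creep '[[0,-0.004,0,0.02,0.045,0.02,0],[0,-0.004,0,0.04,0.095,0.022,0],[0,-0.004,0,0.06,0.095,0.022,0],[0,-0.004,0,0.06,0.095,0.022,0]]'
python3 - <<'E'
from h import *
plan(.6236,.2547,.015)
find("wrist",.623,.253,.004,"bright",thr=180,save="pics/a.png",half=.06)
E
```

```text
time_s: 3.05
position: [0.618, 0.2524, 0.0441]
ee_rot: [-0.597, -0.372, 0.605, -0.372]
force: [-1.5, -1.0, -2.2]
gripper_width: 0.0592
t 3.05 pos [0.618  0.2524 0.0441] jaw -2.032 -> -2.032 q6 0.48 F [-1.5 -1.  -2.2] w 0.0592
   row [-0.      0.009   0.0058] [ 0.0291  0.0041 -0.0048] rows>= 1
wrist bright centre [0.6371 0.2495] rectcentre [0.6392 0.2489] eqdiam 41.0 rect mm 60.6 28.3 long ang 1.265
```

```bash
python3 -m creep '[[0,0.009,0.006,0.015,0.004,-0.005,0],[0,0.009,0.006,0.022,0.004,-0.005,0],[0,0.009,0.006,0.022,0.004,-0.005,0],[0,0.009,0.006,0.022,0.004,-0.005,0]]'
python3 - <<'E'
from h import *
plan(.6236,.2547,.014)
E
```

```text
time_s: 3.5
position: [0.6239, 0.2573, 0.0254]
ee_rot: [0.602, 0.373, -0.599, 0.374]
force: [-0.5, -0.9, -1.4]
gripper_width: 0.0592
t 3.5 pos [0.6239 0.2573 0.0254] jaw -2.028 -> -2.028 q6 0.48 F [-0.5 -0.9 -1.4] w 0.0592
   row [-0.     -0.0033 -0.0031] [0.0114 0.0008 0.0025] rows>= 1
```

```bash
python3 -m creep '[[0,-0.003,-0.003,0.004,0.001,0.0025,0],[0,-0.003,-0.003,0.008,0.001,0.0025,0],[0,-0.003,-0.003,0.008,0.001,0.0025,0],[0,-0.003,-0.003,0.008,0.001,0.0025,0]]'
python3 - <<'E'
from h import *
plan(.6236,.2547,.014)
E
```

```text
time_s: 3.9
position: [0.6237, 0.2545, 0.0173]
ee_rot: [0.6, 0.373, -0.6, 0.374]
force: [0.1, -0.7, -0.1]
gripper_width: 0.0595
t 3.9 pos [0.6237 0.2545 0.0173] jaw -2.029 -> -2.029 q6 0.49 F [ 0.1 -0.7 -0.1] w 0.0595
   row [-0. -0. -0.] [ 0.0033 -0.0002 -0.0001] rows>= 1
```

```bash
python3 -m creep '[[0,0,0,0.002,0,0,0],[0,0,0,0.0035,0,0,0],[0,0,0,0.0035,0,0,0]]'
```

```text
time_s: 4.2
position: [0.6238, 0.2545, 0.0141]
ee_rot: [0.6, 0.373, -0.6, 0.374]
force: [-0.3, 0.8, 0.8]
gripper_width: 0.0597
```

```bash
python3 -m creep '[[0,0,0,0.0005,0,0,0],[0,0,0,0.0005,0,0,0.8],[0,0,0,0.0005,0,0,1],[0,0,0,0.0005,0,0,1],[0,0,0,0.0005,0,0,1]]'
python3 -m creep '[[0,0,0,-0.03,0,0,1],[0,0,0,-0.08,0,0,1],[0,0,0,-0.11,-0.03,0,1],[0,0,0,-0.11,-0.06,0,1],[0,0,0,-0.11,-0.06,0,1]]'
python3 - <<'E'
from h import *
c,p,d=cam("wrist"); plan(.479,.2,.1,np.pi/2)
find("wrist",.623,.253,.024,"dark",c,p,75,half=.06,save="pics/b.png"); find("wrist",.623,.253,.004,"bright",c,p,180,half=.06)
find("wrist",.623,.253,.004,"dark",c,p,120,half=.09)
E
```

```text
time_s: 4.7
position: [0.6239, 0.2545, 0.0135]
ee_rot: [0.601, 0.373, -0.6, 0.374]
force: [0.2, 0.2, -0.1]
gripper_width: 0.0825
time_s: 5.2
position: [0.568, 0.2825, 0.1252]
ee_rot: [0.601, 0.375, -0.599, 0.374]
force: [-0.2, -0.3, -1.0]
gripper_width: 0.087
t 5.25 pos [0.569  0.2818 0.1244] jaw -2.027 -> -1.571 q6 0.4 F [0.1 0.  0.5] w 0.0868
   row [-0.4557 -0.0012 -0.0008] [ 0.0242 -0.0448  0.1131] rows>= 4
wrist dark centre [0.6119 0.2578] rectcentre [0.6164 0.2559] eqdiam 82.0 rect mm 87.5 71.6 long ang 1.279
wrist bright centre [0.6551 0.2233] rectcentre [0.646  0.2375] eqdiam 68.9 rect mm 73.5 88.5 long ang -1.571
wrist dark centre [0.6231 0.2536] rectcentre [0.6234 0.2537] eqdiam 107.7 rect mm 96.2 95.5 long ang 1.276
```

View pics/b.png

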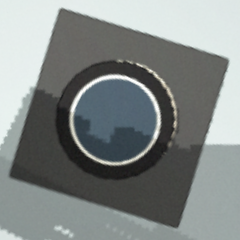

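```bash
cat >> h.py <<'E'
def ring(n,x,y,z,rmin,rmax,c=None,p=None,half=.06,k=4000.,save=None):
    "best-contrast circle by radial gradient search"
    if p is None: c,p,_=cam(n)
    g=cv2.GaussianBlur(cv2.cvtColor(ortho(n,x,y,z,half,k,c,p),cv2.COLOR_BGR2GRAY),(0,0),3)
    H=cv2.HoughCircles(g,cv2.HOUGH_GRADIENT,1,200,param1=60,param2=15,minRadius=int(rmin*k),maxRadius=int(rmax*k))
    if H is None: print("no circle"); return
    for u,v,r in H[0][:3]: print(n,"circle",np.round(p2w(u,v,x,y,half,k),4),"diam",round(2e3*r/k,1))
E
python3 - <<'E'
from h import *
for i in range(2):
    c,p,d=cam("wrist"); print(ctrl.observe()["position"].round(4))
    for a in((.018,.026),(.028,.0315)): ring("wrist",.623,.253,.024,*a,c=c,p=p)
    find("wrist",.623,.253,.004,"dark",c,p,120,half=.09)
c,p,d=cam("top"); cv2.imwrite("pics/t2.png",p); ring("top",.623,.253,.024,.018,.026,c=c,p=p); find("top",.623,.253,.004,"dark",c,p,70,half=.09)
E
```

```text
[0.5697 0.2813 0.1237]
wrist circle [0.6228 0.2558] diam 41.4
wrist circle [0.6235 0.2555] diam 58.8
wrist dark centre [0.6231 0.2536] rectcentre [0.6233 0.2537] eqdiam 107.7 rect mm 96.3 95.6 long ang 1.275
[0.5701 0.281  0.1232]
wrist circle [0.6228 0.2558] diam 41.4
wrist circle [0.6232 0.255 ] diam 57.6
wrist dark centre [0.623  0.2537] rectcentre [0.6233 0.2537] eqdiam 107.7 rect mm 96.2 95.6 long ang 1.275
no circle
top dark centre [0.6023 0.2567] rectcentre [0.608 0.253] eqdiam 171.7 rect mm 179.5 149.5 long ang -1.571
```

The crop shows the lens on the right pad, its inner ring centred at (114,120), with a pale sliver at right. The lens is about 1.9 mm too far in +y, so I regrip and nudge it.

Run:
```python
from h import *
plan(.6239,.2545,.05)
```

```text
t 5.4 pos [0.5703 0.2807 0.1229] jaw -2.029 -> -2.029 q6 0.4 F [-0.2 -1.1  0.6] w 0.0872
   row [ 0.      0.0006 -0.0001] [ 0.0729  0.0596 -0.0002] rows>= 2
```

```bash
python3 -m creep '[[0,0,0,0.03,0.045,0,1],[0,0,0,0.073,0.06,0,1],[0,0,0,0.073,0.06,0,1],[0,0,0,0.073,0.06,0,1],[0,0,0,0.073,0.06,0,1]]'
python3 - <<'E'
from h import *
plan(.6239,.2545,.0135)
E
```

```text
time_s: 5.9
position: [0.6253, 0.2546, 0.0515]
ee_rot: [0.601, 0.373, -0.599, 0.374]
force: [0.6, -0.5, -0.3]
gripper_width: 0.0871
t 5.9 pos [0.6253 0.2546 0.0515] jaw -2.028 -> -2.028 q6 0.49 F [ 0.6 -0.5 -0.3] w 0.0871
   row [-0.     -0.0016 -0.0021] [ 0.038  -0.0013  0.0008] rows>= 1
```

```bash
python3 -m creep '[[0,0,0,0.02,-0.001,0.001,1],[0,0,0,0.036,-0.001,0.001,1],[0,0,0,0.037,-0.001,0.001,1],[0,0,0,0.037,-0.001,0.001,1],[0,0,0,0.037,-0.001,0.001,1]]'
python3 -m creep '[[0,0,0,0,0,0,0],[0,0,0,0,0,0,0],[0,0,0,0,0,0,0],[0,0,0,0,0,0,0],[0,0,0,0,0,0,0]]'
python3 - <<'E'
from h import *
plan(.6239,.2526,.018)
E
```

```text
time_s: 6.4
position: [0.6251, 0.2552, 0.0168]
ee_rot: [0.602, 0.373, -0.598, 0.374]
force: [-0.6, 0.9, 0.3]
gripper_width: 0.0872
time_s: 6.9
position: [0.625, 0.255, 0.0168]
ee_rot: [0.602, 0.373, -0.598, 0.374]
force: [-0.7, 0.1, 1.4]
gripper_width: 0.0592
t 6.9 pos [0.625  0.255  0.0168] jaw -2.027 -> -2.027 q6 0.49 F [-0.7  0.1  1.4] w 0.0592
   row [-0.     -0.0043 -0.0042] [-0.0012  0.0001  0.0026] rows>= 1
```

```bash
python3 -m creep '[[0,-0.004,-0.004,-0.004,0,0,0],[0,-0.004,-0.004,-0.004,0.001,0.0016,0],[0,-0.004,-0.004,-0.004,0.001,0.0016,0],[0,-0.004,-0.004,-0.002,0.001,0.0016,0],[0,-0.004,-0.004,-0.001,0.001,0.0016,0]]'
python3 - <<'E'
from h import *
plan(.6252,.2531,.0168)
E
```

```text
time_s: 7.4
position: [0.6249, 0.2529, 0.0174]
ee_rot: [-0.6, -0.374, 0.6, -0.374]
force: [-1.0, 0.4, -1.8]
gripper_width: 0.0591
t 7.4 pos [0.6249 0.2529 0.0174] jaw -2.028 -> -2.028 q6 0.49 F [-1.   0.4 -1.8] w 0.0591
   row [-0.      0.0003  0.0003] [ 0.0006  0.0002 -0.0003] rows>= 1
```

Set down, open, retreat to a viewing pose and check; also find the collar.

```bash
python3 -m creep '[[0,0,0,0.001,0,0,0],[0,0,0,0.001,0,0,0],[0,0,0,0.001,0,0,0.8],[0,0,0,0.001,0,0,1],[0,0,0,0.001,0,0,1]]'
python3 -m creep '[[0,0,0,-0.03,0,0,1],[0,0,0,-0.08,0,0,1],[0,0,0,-0.1,-0.03,0,1],[0,0,0,-0.1,-0.06,0,1],[0,0,0,-0.1,-0.06,0,1]]'
python3 - <<'E'
from h import *
c,p,d=cam("wrist"); plan(.46,.2,.15,np.pi/2)
ring("wrist",.623,.253,.024,.018,.026,c=c,p=p); ring("wrist",.623,.253,.024,.028,.0315,c=c,p=p)
find("wrist",.623,.253,.004,"dark",c,p,120,half=.09)
E
```

```text
time_s: 7.9
position: [0.625, 0.253, 0.0162]
ee_rot: [-0.6, -0.374, 0.6, -0.374]
force: [0.2, -0.1, 0.3]
gripper_width: 0.0755
time_s: 8.4
position: [0.5691, 0.2809, 0.1176]
ee_rot: [0.6, 0.375, -0.599, 0.374]
force: [0.2, -0.3, 0.6]
gripper_width: 0.0868
t 8.45 pos [0.5702 0.2803 0.117 ] jaw -2.026 -> -1.571 q6 0.41 F [-0.   0.4  0.8] w 0.0869
   row [-4.548e-01 -8.000e-04 -2.000e-04] [-0.0331 -0.0637  0.1205] rows>= 4
wrist circle [0.6232 0.2545] diam 41.2
wrist circle [0.63   0.2595] diam 58.2
wrist dark centre [0.6232 0.2536] rectcentre [0.6234 0.2537] eqdiam 107.7 rect mm 96.2 95.6 long ang 1.277
```

```bash
python3 -m creep '[[-0.12,0,0,-0.03,-0.03,0.03,1],[-0.25,0,0,-0.03,-0.06,0.07,1],[-0.38,0,0,-0.03,-0.09,0.11,1],[-0.455,0,0,-0.03,-0.1,0.138,1],[-0.455,0,0,-0.03,-0.1,0.138,1]]'
python3 -m creep '[[0,0,0,0,0,0,1],[0,0,0,0,0,0,1]]'
python3 - <<'E'
from h import *
c,p,d=cam("wrist"); plan(.479,.2,.1)
cv2.imwrite("pics/w3.png",p)
find("wrist",.479,.2,.018,"bright",c,p,195,half=.045,save="pics/c.png"); ring("wrist",.479,.2,.018,.021,.025,c=c,p=p)
E
```

```text
time_s: 8.95
position: [0.4167, 0.1971, 0.1465]
ee_rot: [-0.499, -0.5, 0.501, -0.5]
force: [0.6, -0.3, -0.5]
gripper_width: 0.0869
time_s: 9.15
position: [0.4176, 0.1974, 0.1465]
ee_rot: [-0.5, -0.5, 0.501, -0.5]
force: [0.0, -0.3, -0.9]
gripper_width: 0.0872
t 9.2 pos [0.4177 0.1976 0.1464] jaw -1.571 -> -1.571 q6 0.78 F [ 0.6  0.5 -0.2] w 0.0871
   row [-0.      0.0008  0.0019] [ 0.0463  0.0614 -0.0025] rows>= 2
wrist bright centre [0.4835 0.2021] rectcentre [0.479 0.2  ] eqdiam 95.4 rect mm 89.5 89.5 long ang -1.571
wrist circle [0.4792 0.2028] diam 44.0
```

View pics/c.png

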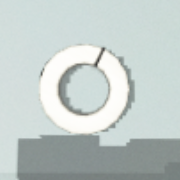

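The crop shows the steel ring centred near (84,88), with its slit at (99,57), away from the jaw line.

```bash
python3 -m creep '[[0,0,0,0.03,0.03,-0.005,1],[0,0,0,0.07,0.0618,-0.005,1],[0,0,0,0.1,0.0618,-0.005,1],[0,0,0,0.1,0.0618,-0.005,1],[0,0,0,0.1,0.0618,-0.005,1]]'
python3 - <<'E'
from h import *
plan(.4795,.2028,.006)
E
```

```text
time_s: 9.7
position: [0.4798, 0.2025, 0.0459]
ee_rot: [-0.499, -0.5, 0.501, -0.5]
force: [0.1, 1.2, 1.0]
gripper_width: 0.0867
t 9.7 pos [0.4798 0.2025 0.0459] jaw -1.571 -> -1.571 q6 0.86 F [0.1 1.2 1. ] w 0.0867
   row [-0.      0.0022  0.0029] [ 0.0399 -0.0002 -0.0004] rows>= 1
```

```bash
python3 -m creep '[[0,0.002,0,0.025,0,0,1],[0,0.002,0,0.04,0,0,1],[0,0.002,0,0.041,0,0,1],[0,0.002,0,0.041,0,0,1]]'
python3 -m creep '[[0,0,0,0,0,0,0],[0,0,0,0,0,0,0],[0,0,0,0,0,0,0],[0,0,0,0,0,0,0],[0,0,0,0,0,0,0]]' 25
python3 -m creep '[[0,0,0,0,0,0,0],[0,0,0,0,0,0,0]]' 25
```

```text
time_s: 10.1
position: [0.4806, 0.2034, 0.0066]
ee_rot: [0.5, 0.501, -0.5, 0.5]
force: [0.6, -0.1, 0.8]
gripper_width: 0.0868
time_s: 10.6
position: [0.4806, 0.2034, 0.0068]
ee_rot: [0.5, 0.501, -0.5, 0.5]
force: [-0.6, -1.2, -0.2]
gripper_width: 0.055
time_s: 10.8
position: [0.4805, 0.2033, 0.0067]
ee_rot: [0.5, 0.501, -0.5, 0.5]
force: [-0.3, -0.4, 1.4]
gripper_width: 0.0451
```

```bash
python3 -m creep '[[0,0,0,-0.05,0,0,0],[0,0,0,-0.1,0,0.01,0],[0,0,0,-0.1,0.03,0.05,0],[0,0,0,-0.1,0.05,0.095,0],[0,0,0,-0.1,0.07,0.14,0]]'
python3 -m creep '[[0,0,0,0,0.01,0.04,0],[0,0,0,0,0.02,0.085,0],[0,0,0,0,0.03,0.13,0],[0,0,0,0,0.03,0.165,0],[0,0,0,0,0.03,0.165,0]]'
python3 -m creep '[[0,0,0,0,0,0,0]]'
python3 - <<'E'
from h import *
c,p,d=cam("wrist"); plan(.637,-.099,.06,np.pi/2)
ring("wrist",.637,-.099,.004,.022,.026,c=c,p=p)
find("wrist",.637,-.099,.004,"dark",c,p,120,half=.08);find("wrist",.637,-.099,.004,"bright",c,p,180,half=.04)
E
```

```text
time_s: 11.3
position: [0.551, 0.0621, 0.1067]
ee_rot: [0.5, 0.501, -0.499, 0.5]
force: [-0.0, -0.2, -1.5]
gripper_width: 0.0448
time_s: 11.8
position: [0.5803, -0.1067, 0.1053]
ee_rot: [-0.501, -0.5, 0.501, -0.498]
force: [-0.9, -0.9, -2.6]
gripper_width: 0.0449
time_s: 11.9
position: [0.5798, -0.1074, 0.1046]
ee_rot: [-0.501, -0.5, 0.502, -0.497]
force: [-0.4, 0.2, -1.9]
gripper_width: 0.0451
t 11.95 pos [ 0.5796 -0.1071  0.1045] jaw -1.576 -> -1.571 q6 1.48 F [ 0.2 -0.5 -1.8] w 0.0452
   row [-0.0056 -0.0018  0.0043] [ 0.0443  0.0576 -0.0084] rows>= 2
wrist circle [ 0.6383 -0.0968] diam 48.4
wrist dark centre [ 0.6376 -0.0969] rectcentre [ 0.6379 -0.0968] eqdiam 107.2 rect mm 96.1 95.6 long ang 1.557
wrist bright centre [ 0.6384 -0.0968] rectcentre [ 0.6385 -0.0968] eqdiam 48.2 rect mm 47.5 48.0 long ang -1.571
```

```bash
python3 -m creep '[[-0.006,-0.002,0.004,0.02,0.03,-0.01,0],[-0.006,-0.002,0.004,0.05,0.0594,-0.011,0],[-0.006,-0.002,0.004,0.075,0.0594,-0.011,0],[-0.006,-0.002,0.004,0.075,0.0594,-0.011,0],[-0.006,-0.002,0.004,0.075,0.0594,-0.011,0]]'
python3 - <<'E'
from h import *
plan(.639,-.0966,.012,np.pi/2)
E
```

```text
time_s: 12.45
position: [0.6383, -0.0954, 0.0291]
ee_rot: [0.499, 0.501, -0.5, 0.5]
force: [0.4, -0.4, -1.4]
gripper_width: 0.045
t 12.45 pos [ 0.6383 -0.0954  0.0291] jaw -1.569 -> -1.571 q6 1.47 F [ 0.4 -0.4 -1.4] w 0.045
   row [0.0022 0.0007 0.0018] [0.0171 0.0007 0.0012] rows>= 1
```

```bash
python3 -m creep '[[0.002,0,0.002,0.008,0.0007,0.001,0],[0.002,0,0.002,0.015,0.0007,0.001,0],[0.002,0,0.002,0.016,0.0007,0.001,0],[0.002,0,0.002,0.016,0.0007,0.001,0]]'
python3 - <<'E'
from h import *
plan(.639,-.0966,.0107,np.pi/2)
E
```

```text
time_s: 12.85
position: [0.6388, -0.0965, 0.0133]
ee_rot: [0.5, 0.5, -0.5, 0.5]
force: [0.5, 0.2, -1.5]
gripper_width: 0.045
t 12.85 pos [ 0.6388 -0.0965  0.0133] jaw -1.571 -> -1.571 q6 1.47 F [ 0.5  0.2 -1.5] w 0.045
   row [ 0.0001  0.0007 -0.0003] [0.0026 0.0002 0.0001] rows>= 1
```

```bash
python3 -m creep '[[0,0,0,0.0015,0,0,0],[0,0,0,0.0028,0,0,0],[0,0,0,0.0028,0,0,0],[0,0,0,0.0028,0,0,0]]'
python3 -m creep '[[0,0,0,0,0,0,0.6],[0,0,0,0,0,0,0.8],[0,0,0,0,0,0,1],[0,0,0,0,0,0,1]]'
python3 -m creep '[[0,0,0,-0.03,0,0,1],[0,0,0,-0.08,0,0,1],[0,0,0,-0.1,-0.03,0,1],[0,0,0,-0.1,-0.06,0,1],[0,0,0,-0.1,-0.06,0,1]]'
python3 - <<'E'
from h import *
c,p,d=cam("wrist"); plan(.43,.058,.17,np.pi/2)
ring("wrist",.638,-.097,.022,.021,.025,c=c,p=p)
find("wrist",.638,-.097,.022,"bright",c,p,180,half=.04,save="pics/d.png")
find("wrist",.637,-.099,.004,"dark",c,p,120,half=.08)
E
```

```text
time_s: 13.25
position: [0.6391, -0.0966, 0.0108]
ee_rot: [0.5, 0.5, -0.5, 0.5]
force: [0.5, -0.4, -0.0]
gripper_width: 0.0449
time_s: 13.65
position: [0.6392, -0.0966, 0.011]
ee_rot: [0.5, 0.5, -0.5, 0.501]
force: [0.7, -0.8, -0.3]
gripper_width: 0.0683
time_s: 14.15
position: [0.5756, -0.0965, 0.1119]
ee_rot: [0.5, 0.5, -0.5, 0.5]
force: [1.1, 0.3, -0.5]
gripper_width: 0.0865
t 14.2 pos [ 0.5777 -0.0965  0.1117] jaw -1.571 -> -1.571 q6 1.46 F [ 0.9 -0.1 -0.5] w 0.0871
   row [ 0.0001  0.0005 -0.0015] [-0.0586 -0.1476 -0.1545] rows>= 5
wrist circle [ 0.6388 -0.0958] diam 46.0
wrist bright centre [ 0.6385 -0.0962] rectcentre [ 0.6384 -0.0964] eqdiam 45.4 rect mm 44.5 45.6 long ang -0.785
wrist dark centre [ 0.638  -0.0967] rectcentre [ 0.6381 -0.0968] eqdiam 107.3 rect mm 96.1 95.2 long ang 1.558
```

```bash
python3 -m creep '[[0,0,0,-0.015,-0.03,-0.03,1],[0,0,0,-0.03,-0.06,-0.065,1],[0,0,0,-0.045,-0.1,-0.1,1],[0,0,0,-0.058,-0.13,-0.135,1],[0,0,0,-0.058,-0.155,-0.155,1]]'
python3 -m creep '[[0,0,0,0,0,0,1],[0,0,0,0,0,0,1]]'
python3 - <<'E'
from h import *
c,p,d=cam("wrist"); plan(.482,.058,.12,np.pi/2)
find("wrist",.482,.058,.056,"dark",c,p,75,half=.05,save="pics/e.png"); ring("wrist",.482,.058,.056,.016,.0215,c=c,p=p,half=.05)
ring("wrist",.482,.058,.048,.0185,.0215,c=c,p=p,half=.05)
E
```

```text
time_s: 14.7
position: [0.423, 0.0606, 0.1711]
ee_rot: [0.501, 0.499, -0.498, 0.502]
force: [-0.3, 0.8, 0.7]
gripper_width: 0.087
time_s: 14.9
position: [0.4237, 0.0617, 0.1718]
ee_rot: [0.501, 0.5, -0.497, 0.503]
force: [0.2, 0.5, -0.3]
gripper_width: 0.0868
t 14.95 pos [0.424  0.0611 0.1714] jaw -1.568 -> -1.571 q6 1.04 F [-0.8  0.3  0. ] w 0.0868
   row [ 0.0026 -0.0013 -0.0067] [0.0518 0.0577 0.0033] rows>= 2
wrist dark centre [0.4831 0.0605] rectcentre [0.483  0.0605] eqdiam 37.0 rect mm 36.5 36.5 long ang -1.571
wrist circle [0.483  0.0605] diam 38.6
wrist circle [0.483  0.0608] diam 39.4
```

View pics/e.png

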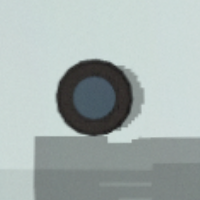

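Eyepiece is centred at crop pixel (94,97), i.e. (0.483, 0.0605), diameter 37 mm as expected.

```bash
python3 -m creep '[[0.003,0,-0.006,0.01,0.03,0.001,1],[0.003,0,-0.006,0.03,0.06,0.0005,1],[0.003,0,-0.006,0.07,0.06,0.0005,1],[0.003,0,-0.006,0.09,0.06,0.0005,1],[0.003,0,-0.006,0.09,0.06,0.0005,1]]'
python3 - <<'E'
from h import *
plan(.4838,.0607,.018,np.pi/2)
E
```

```text
time_s: 15.45
position: [0.4833, 0.059, 0.078]
ee_rot: [-0.498, -0.5, 0.503, -0.498]
force: [-0.7, 0.6, 0.3]
gripper_width: 0.0872
t 15.45 pos [0.4833 0.059  0.078 ] jaw -1.574 -> -1.571 q6 1.11 F [-0.7  0.6  0.3] w 0.0872
   row [-0.0032  0.0022  0.0073] [ 0.06    0.0009 -0.0019] rows>= 2
```

```bash
python3 -m creep '[[-0.003,0.002,0.007,0.03,0.0009,-0.002,1],[-0.003,0.002,0.007,0.055,0.0009,-0.002,1],[-0.003,0.002,0.007,0.06,0.0009,-0.002,1],[-0.003,0.002,0.007,0.06,0.0009,-0.002,1],[-0.003,0.002,0.007,0.06,0.0009,-0.002,1]]'
python3 -m creep '[[0,0,0,0,0,0,0],[0,0,0,0,0,0,0],[0,0,0,0,0,0,0],[0,0,0,0,0,0,0],[0,0,0,0,0,0,0]]' 20
python3 -m creep '[[0,0,0,0,0,0,0],[0,0,0,0,0,0,0],[0,0,0,0,0,0,0]]' 20
python3 - <<'E'
from h import *
plan(.61,.102,.12,np.pi/2)
E
```

```text
time_s: 15.95
position: [0.4853, 0.0612, 0.0194]
ee_rot: [0.501, 0.5, -0.499, 0.5]
force: [-0.9, 0.4, -0.3]
gripper_width: 0.0867
time_s: 16.45
position: [0.4853, 0.0612, 0.0196]
ee_rot: [0.501, 0.5, -0.499, 0.5]
force: [0.5, 0.2, 0.3]
gripper_width: 0.0552
time_s: 16.75
position: [0.4853, 0.0612, 0.0196]
ee_rot: [0.501, 0.5, -0.499, 0.5]
force: [-0.7, 0.5, 0.3]
gripper_width: 0.0394
t 16.75 pos [0.4853 0.0612 0.0196] jaw -1.571 -> -1.571 q6 1.11 F [-0.7  0.5  0.3] w 0.0394
   row [ 0.     -0.0007 -0.0026] [-0.1001  0.125  -0.0409] rows>= 4
```

```bash
python3 -m creep '[[0,0,0,-0.05,0,0,0],[0,0,0,-0.09,0.02,-0.005,0],[0,0,0,-0.1,0.06,-0.02,0],[0,0,0,-0.1,0.1,-0.035,0],[0,0,0,-0.1,0.115,-0.041,0]]'
python3 -m creep '[[0,0,0,0,0,0,0],[0,0,0,0,0,0,0]]'
python3 - <<'E'
from h import *
c,p,d=cam("wrist"); plan(.66,.102,.07,np.pi/2)
ring("wrist",.66,.102,.004,.019,.023,c=c,p=p)
find("wrist",.66,.102,.004,"dark",c,p,120,half=.08);find("wrist",.66,.102,.004,"bright",c,p,180,half=.04)
E
```

```text
time_s: 17.25
position: [0.6035, 0.1035, 0.1204]
ee_rot: [0.502, 0.499, -0.498, 0.501]
force: [-0.6, 0.3, -0.9]
gripper_width: 0.0396
time_s: 17.45
position: [0.6029, 0.1033, 0.1195]
ee_rot: [0.501, 0.499, -0.499, 0.501]
force: [0.0, 0.5, -1.2]
gripper_width: 0.0397
t 17.5 pos [0.6023 0.1031 0.1197] jaw -1.571 -> -1.571 q6 1.14 F [ 0.2 -0.2 -0.4] w 0.0395
   row [ 0.0001 -0.0012 -0.0039] [0.0499 0.0575 0.0011] rows>= 2
wrist circle [0.6598 0.1045] diam 42.6
wrist dark centre [0.6591 0.1045] rectcentre [0.6593 0.1047] eqdiam 107.3 rect mm 95.3 95.9 long ang -1.439
wrist bright centre [0.6597 0.1046] rectcentre [0.6598 0.1045] eqdiam 42.4 rect mm 42.0 42.5 long ang -1.571
```

```bash
python3 -m creep '[[0,-0.001,-0.004,0.01,0.03,-0.001,0],[0,-0.001,-0.004,0.03,0.059,-0.002,0],[0,-0.001,-0.004,0.06,0.059,-0.002,0],[0,-0.001,-0.004,0.07,0.059,-0.002,0],[0,-0.001,-0.004,0.07,0.059,-0.002,0]]'
python3 - <<'E'
from h import *
plan(.6616,.105,.0255,np.pi/2)
E
```

```text
time_s: 18.0
position: [0.6591, 0.1043, 0.048]
ee_rot: [-0.498, -0.501, 0.502, -0.499]
force: [-0.3, -0.8, -1.1]
gripper_width: 0.0396
t 18.0 pos [0.6591 0.1043 0.048 ] jaw -1.571 -> -1.571 q6 1.17 F [-0.3 -0.8 -1.1] w 0.0396
   row [-0.0001  0.0016  0.0053] [ 0.0225  0.0026 -0.0008] rows>= 1
```

```bash
python3 -m creep '[[0,0.001,0.005,0.01,0.0026,-0.0008,0],[0,0.001,0.005,0.02,0.0026,-0.0008,0],[0,0.001,0.005,0.021,0.0026,-0.0008,0],[0,0.001,0.005,0.021,0.0026,-0.0008,0]]'
python3 - <<'E'
from h import *
plan(.6616,.105,.0236,np.pi/2)
E
```

```text
time_s: 18.4
position: [0.6615, 0.105, 0.027]
ee_rot: [-0.5, -0.5, 0.5, -0.5]
force: [-0.2, 0.1, -1.2]
gripper_width: 0.0393
t 18.4 pos [0.6615 0.105  0.027 ] jaw -1.571 -> -1.571 q6 1.17 F [-0.2  0.1 -1.2] w 0.0393
   row [0.0001 0.0008 0.0004] [0.0034 0.0001 0.    ] rows>= 1
```

```bash
python3 -m creep '[[0,0,0,0.002,0,0,0],[0,0,0,0.0036,0,0,0],[0,0,0,0.0036,0,0,0],[0,0,0,0.0036,0,0,0]]'
python3 -m creep '[[0,0,0,0,0,0,0.6],[0,0,0,0,0,0,0.8],[0,0,0,0,0,0,1],[0,0,0,0,0,0,1],[0,0,0,0,0,0,1]]'
python3 -m creep '[[0,0,0,-0.03,0,0,1],[0,0,0,-0.08,0,0,1],[0,0,0,-0.12,-0.01,0,1],[0,0,0,-0.12,-0.06,0,1],[0,0,0,-0.12,-0.06,0,1]]'
python3 - <<'E'
from h import *
c,p,d=cam("wrist"); plan(.42,-.2,.13,-1)
ring("wrist",.66,.104,.06,.016,.0215,c=c,p=p,half=.05)
find("wrist",.66,.104,.060,"dark",c,p,75,half=.035,save="pics/f.png")
find("wrist",.66,.104,.004,"dark",c,p,120,half=.08)
E
```

```text
time_s: 18.8
position: [0.6617, 0.1051, 0.0237]
ee_rot: [0.5, 0.5, -0.5, 0.5]
force: [-0.0, 0.7, -0.1]
gripper_width: 0.0397
time_s: 19.3
position: [0.6617, 0.1051, 0.0237]
ee_rot: [0.5, 0.5, -0.5, 0.5]
force: [0.1, 0.2, 0.4]
gripper_width: 0.0714
time_s: 19.8
position: [0.5941, 0.1036, 0.143]
ee_rot: [-0.498, -0.502, 0.502, -0.498]
force: [0.9, 0.1, -0.9]
gripper_width: 0.0872
t 19.85 pos [0.5978 0.1043 0.1436] jaw -1.57 -> -1.0 q6 1.13 F [0.9 0.7 0.7] w 0.0868
   row [-5.701e-01  2.000e-04  3.500e-03] [ 0.0146 -0.178   0.3042] rows>= 8
wrist circle [0.66   0.1062] diam 37.6
wrist dark centre [0.6598 0.1043] rectcentre [0.6601 0.1048] eqdiam 39.2 rect mm 38.4 39.5 long ang -1.052
wrist dark centre [0.6597 0.1044] rectcentre [0.6598 0.1044] eqdiam 106.8 rect mm 94.8 95.2 long ang -1.438
```

View pics/f.png

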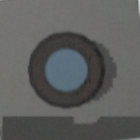

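The crop shows the eyepiece standing on its pad, centre near (65,68). I recheck with the arm settled.

```bash
python3 -m creep '[[0,0,0,0,0,0,1],[0,0,0,0,0,0,1]]'
python3 - <<'E'
from h import *
c,p,d=cam("wrist")
for z in(.06,.052): ring("wrist",.66,.104,z,.016,.0215,c=c,p=p,half=.05)
ring("wrist",.66,.104,.06,.009,.014,c=c,p=p,half=.05)
find("wrist",.66,.104,.06,"dark",c,p,85,half=.04);find("wrist",.66,.104,.004,"dark",c,p,120,half=.08)
c,p,d=cam("side"); ring("side",.66,.104,.06,.016,.0215,c=c,p=p,half=.05); find("side",.66,.104,.06,"dark",c,p,35,half=.04,save="pics/g.png"); print(ctrl.observe()["position"])
E
```

```text
time_s: 20.05
position: [0.5984, 0.1045, 0.1437]
ee_rot: [-0.499, -0.501, 0.501, -0.5]
force: [0.6, -0.3, -0.1]
gripper_width: 0.0873
wrist circle [0.6592 0.1052] diam 38.8
wrist circle [0.6598 0.1055] diam 40.3
wrist circle [0.6592 0.1062] diam 21.9
wrist dark centre [0.6456 0.1033] rectcentre [0.6503 0.1039] eqdiam 63.4 rect mm 56.7 75.4 long ang -1.432
wrist dark centre [0.6593 0.1044] rectcentre [0.6595 0.1044] eqdiam 107.3 rect mm 95.5 95.4 long ang 0.132
no circle
side dark centre [0.6545 0.0879] rectcentre [0.6538 0.093 ] eqdiam 61.2 rect mm 67.0 57.5 long ang 0.0
[0.59867832 0.10451034 0.14337499]
```

```bash
python3 -m creep '[[-0.12,0,0,0,-0.02,0.045,1],[-0.24,0,0,0,-0.045,0.085,1],[-0.36,0,0,0.005,-0.07,0.125,1],[-0.48,0,0,0.01,-0.09,0.17,1],[-0.57,0,0,0.01,-0.11,0.21,1]]'
python3 - <<'E'
from h import *
plan(.42,-.242,.13,-1)
E
```

```text
time_s: 20.65
position: [0.4879, -0.1072, 0.1333]
ee_rot: [0.337, 0.622, -0.339, 0.62]
force: [0.9, -0.6, -0.3]
gripper_width: 0.0869
t 20.65 pos [ 0.4879 -0.1072  0.1333] jaw -0.996 -> -1.0 q6 2.03 F [ 0.9 -0.6 -0.3] w 0.0869
   row [ 0.0038 -0.0011  0.0041] [ 0.0037 -0.1303  0.0762] rows>= 4
```

```bash
python3 -m creep '[[0.003,0,0.004,0.003,-0.04,0.025,1],[0.003,0,0.004,0.003,-0.08,0.05,1],[0.003,0,0.004,0.003,-0.12,0.075,1],[0.003,0,0.004,0.003,-0.13,0.076,1],[0.003,0,0.004,0.003,-0.13,0.076,1]]'
python3 -m creep '[[0,0,0,0,0,0,1],[0,0,0,0,0,0,1]]'
python3 - <<'E'
from h import *
c,p,d=cam("wrist"); plan(.472,-.21,.06,-.97)
for t in(210,220,230): find("wrist",.472,-.21,.012,"bright",c,p,t,half=.055,save="pics/s.png")
E
```

```text
time_s: 21.15
position: [0.4195, -0.243, 0.1305]
ee_rot: [0.34, 0.621, -0.34, 0.62]
force: [-0.3, -0.4, -0.5]
gripper_width: 0.0873
time_s: 21.35
position: [0.4205, -0.2423, 0.1305]
ee_rot: [0.34, 0.621, -0.339, 0.62]
force: [-0.7, -1.1, 0.4]
gripper_width: 0.0871
t 21.4 pos [ 0.4204 -0.2421  0.1305] jaw -1.001 -> -0.97 q6 2.33 F [-0.  -0.2  0.3] w 0.0866
   row [-0.031  -0.0014  0.0001] [0.0705 0.0607 0.0009] rows>= 2
wrist bright centre [ 0.491  -0.2147] rectcentre [ 0.4813 -0.21  ] eqdiam 96.8 rect mm 91.0 109.5 long ang -1.571
wrist bright centre [ 0.4918 -0.2144] rectcentre [ 0.4828 -0.21  ] eqdiam 95.8 rect mm 109.5 88.0 long ang -1.571
wrist bright centre [ 0.4788 -0.2038] rectcentre [ 0.4737 -0.2063] eqdiam 46.3 rect mm 74.8 28.3 long ang 0.611
```

View pics/s.png

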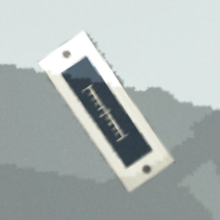

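The crop shows the aluminium bar with its scale window (corners (82,30), (38,64), (172,155), (131,191)), centre about (106,110). I refine it by colour.

```bash
cat >> h.py <<'E'
def bar(x,y,z,half=.055,thr=-8,c=None,p=None,save=None):
    if p is None: c,p,_=cam("wrist")
    k=2000.; im=cv2.GaussianBlur(ortho("wrist",x,y,z,half,k,c,p),(5,5),0).astype(int)
    b=(((im[...,2]-im[...,0])>thr)&(im.sum(-1)>240)).astype(np.uint8)
    if save: cv2.imwrite(save,b*255)
    q=max(cv2.findContours(b,cv2.RETR_EXTERNAL,cv2.CHAIN_APPROX_NONE)[0],key=cv2.contourArea)
    (a,e),(w,h),_=R=cv2.minAreaRect(q); B=cv2.boxPoints(R); E=max([B[1]-B[0],B[2]-B[1]],key=np.linalg.norm)
    ang=np.arctan2(-E[0],-E[1]); print("bar",np.round(p2w(a,e,x,y,half,k),4),"mm",round(w/2,1),round(h/2,1),"ang",round(float((ang+np.pi/2)%np.pi-np.pi/2),3))
E
python3 - <<'E'
from h import *
c,p,d=cam("wrist")
im=ortho("wrist",.472,-.21,.012,.055,2000.,c,p); print(im[50,75],im[180,130],im[20,200],im[200,20])
for t in(-12,-8,-4,0): bar(.472,-.21,.012,thr=t,c=c,p=p)
plan(.472,-.208,.05,.625+np.pi/2)
E
```

```text
[255 255 255] [196 212 214] [226 228 218] [142 143 134]
bar [ 0.472 -0.21 ] mm 109.5 109.5 ang -1.571
bar [ 0.4678 -0.21  ] mm 101.0 109.5 ang -1.571
bar [ 0.4711 -0.2082] mm 81.3 29.5 ang 0.612
bar [ 0.4706 -0.2085] mm 79.2 28.7 ang 0.611
t 21.45 pos [ 0.4204 -0.2421  0.1305] jaw -1.001 -> -0.946 q6 2.33 F [ 0.7 -0.4 -0. ] w 0.087
   row [-0.055  -0.0014  0.0002] [ 0.0805  0.0619 -0.0007] rows>= 3
```

```bash
python3 -m creep '[[-0.02,0,0,0.02,0.03,-0.001,1],[-0.043,0,0,0.05,0.062,-0.001,1],[-0.043,0,0,0.08,0.062,-0.001,1],[-0.043,0,0,0.08,0.062,-0.001,1],[-0.043,0,0,0.08,0.062,-0.001,1]]'
python3 - <<'E'
from h import *
plan(.472,-.2078,.004,.613+np.pi/2)
E
```

```text
time_s: 21.95
position: [0.4721, -0.2072, 0.0505]
ee_rot: [0.325, 0.629, -0.325, 0.627]
force: [-0.3, -0.1, 0.1]
gripper_width: 0.087
t 21.95 pos [ 0.4721 -0.2072  0.0505] jaw -0.956 -> -0.958 q6 2.28 F [-0.3 -0.1  0.1] w 0.087
   row [ 0.0015 -0.002   0.0013] [ 0.0465 -0.0003  0.0005] rows>= 1
```

```bash
python3 -m creep '[[0.0015,-0.002,0.001,0.025,0,0,1],[0.0015,-0.002,0.001,0.045,0,0,1],[0.0015,-0.002,0.001,0.046,0,0,1],[0.0015,-0.002,0.001,0.046,0,0,1]]'
python3 -m creep '[[0,0,0,0,0,0,0],[0,0,0,0,0,0,0],[0,0,0,0,0,0,0],[0,0,0,0,0,0,0],[0,0,0,0,0,0,0]]' 20
python3 -m creep '[[0,0,0,0,0,0,0],[0,0,0,0,0,0,0],[0,0,0,0,0,0,0],[0,0,0,0,0,0,0],[0,0,0,0,0,0,0]]' 20
```

```text
time_s: 22.35
position: [0.4729, -0.2076, 0.006]
ee_rot: [0.326, 0.627, -0.326, 0.628]
force: [-0.1, -0.3, -0.2]
gripper_width: 0.0872
time_s: 22.85
position: [0.4729, -0.2075, 0.0062]
ee_rot: [0.326, 0.627, -0.326, 0.628]
force: [0.1, 0.5, 0.0]
gripper_width: 0.0548
time_s: 23.35
position: [0.4729, -0.2075, 0.0062]
ee_rot: [0.326, 0.627, -0.326, 0.628]
force: [-0.6, 0.3, -1.1]
gripper_width: 0.0277
```

```bash
python3 -m creep '[[0,0,0,-0.04,0,0,0],[0,0,0,-0.08,0,0,0],[0,0,0,-0.095,0,0,0],[0,0,0,-0.095,0,0,0]]'
python3 - <<'E'
from h import *
plan(.574,-.287,.105,-1.25)
E
```

```text
time_s: 23.75
position: [0.4744, -0.2077, 0.1038]
ee_rot: [0.326, 0.625, -0.325, 0.63]
force: [0.1, 0.3, -1.0]
gripper_width: 0.028
t 23.75 pos [ 0.4744 -0.2077  0.1038] jaw -0.957 -> -1.25 q6 2.28 F [ 0.1  0.3 -1. ] w 0.028
   row [ 0.2927  0.0053 -0.0066] [-0.0003  0.0358  0.1221] rows>= 3
```

```bash
python3 -m creep '[[0.09,0.005,-0.006,0,0.01,0.035,0],[0.18,0.005,-0.006,0,0.02,0.075,0],[0.29,0.005,-0.006,0,0.03,0.115,0],[0.293,0.005,-0.006,0,0.036,0.122,0],[0.293,0.005,-0.006,0,0.036,0.122,0]]'
python3 -m creep '[[0,0,0,0,0,0,0],[0,0,0,0,0,0,0]]'
python3 - <<'E'
from h import *
c,p,d=cam("wrist"); plan(.631,-.268,.05,-1.25)
find("wrist",.631,-.268,.004,"bright",c,p,180,half=.055,save="pics/ps.png"); find("wrist",.631,-.268,.004,"dark",c,p,120,half=.08)
E
```

```text
time_s: 24.25
position: [0.5739, -0.287, 0.102]
ee_rot: [0.414, 0.574, -0.414, 0.572]
force: [-0.9, -0.4, -1.5]
gripper_width: 0.0278
time_s: 24.45
position: [0.5723, -0.286, 0.101]
ee_rot: [0.413, 0.576, -0.414, 0.571]
force: [-0.1, 0.4, -0.6]
gripper_width: 0.0277
t 24.5 pos [ 0.5727 -0.286   0.1015] jaw -1.25 -> -1.25 q6 2.1 F [-0.4 -0.4 -1. ] w 0.0274
   row [ 0.0001 -0.0033  0.0037] [0.0513 0.0612 0.0014] rows>= 2
wrist bright centre [ 0.6327 -0.2648] rectcentre [ 0.6323 -0.265 ] eqdiam 56.2 rect mm 82.6 30.8 long ang 0.343
wrist dark centre [ 0.6314 -0.2651] rectcentre [ 0.6315 -0.2651] eqdiam 107.6 rect mm 95.4 96.2 long ang -1.229
```

View pics/ps.png

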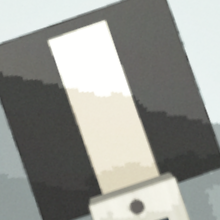

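The crop shows the pale rectangle at about (103,105) with the held bar's tip at the bottom. Pad centre is (0.6315, -0.2651), angle 0.342.

Run:
```python
from h import *
plan(.6331,-.2645,.05,-1.229)
```

```text
t 24.5 pos [ 0.5727 -0.286   0.1015] jaw -1.25 -> -1.229 q6 2.1 F [-0.4 -0.4 -1. ] w 0.0274
   row [-0.0209 -0.0033  0.0036] [ 0.0513  0.0643 -0.0012] rows>= 2
```

```bash
python3 -m creep '[[-0.021,-0.003,0.004,0.02,0.03,-0.001,0],[-0.021,-0.003,0.004,0.05,0.064,-0.001,0],[-0.021,-0.003,0.004,0.065,0.064,-0.001,0],[-0.021,-0.003,0.004,0.065,0.064,-0.001,0],[-0.021,-0.003,0.004,0.065,0.064,-0.001,0]]'
python3 - <<'E'
from h import *
plan(.6331,-.2645,.014,-1.229)
E
```

```text
time_s: 25.0
position: [0.6321, -0.2648, 0.0368]
ee_rot: [0.408, 0.578, -0.408, 0.578]
force: [0.4, 0.0, 0.2]
gripper_width: 0.0277
t 25.0 pos [ 0.6321 -0.2648  0.0368] jaw -1.229 -> -1.229 q6 2.07 F [0.4 0.  0.2] w 0.0277
   row [ 0.0005 -0.0003  0.0003] [0.0228 0.001  0.0001] rows>= 1
```

```bash
python3 -m creep '[[0,0,0,0.012,0.001,0,0],[0,0,0,0.022,0.001,0,0],[0,0,0,0.022,0.001,0,0],[0,0,0,0.022,0.001,0,0]]'
python3 - <<'E'
from h import *
plan(.6331,-.2645,.0102,-1.229)
E
```

```text
time_s: 25.4
position: [0.6327, -0.2647, 0.0146]
ee_rot: [0.407, 0.578, -0.408, 0.577]
force: [0.1, -0.1, -0.6]
gripper_width: 0.0279
t 25.4 pos [ 0.6327 -0.2647  0.0146] jaw -1.229 -> -1.229 q6 2.07 F [ 0.1 -0.1 -0.6] w 0.0279
   row [ 0.0003 -0.0005  0.0009] [0.0044 0.0005 0.    ] rows>= 1
```

```bash
python3 -m creep '[[0,0,0,0.0025,0.0005,0,0],[0,0,0,0.0045,0.0005,0,0],[0,0,0,0.0045,0.0005,0,0],[0,0,0,0.0045,0.0005,0,0]]'
python3 -m creep '[[0,0,0,0,0,0,0.5],[0,0,0,0,0,0,0.7],[0,0,0,0,0,0,0.9],[0,0,0,0,0,0,0.9],[0,0,0,0,0,0,0.9]]'
python3 -m creep '[[0,0,0,-0.03,0,0,1],[0,0,0,-0.08,0,0,1],[0,0,0,-0.1,-0.03,0,1],[0,0,0,-0.1,-0.065,0,1],[0,0,0,-0.1,-0.065,0,1]]'
python3 -m creep '[[0,0,0,0,0,0,1],[0,0,0,0,0,0,1]]'
python3 - <<'E'
from h import *
c,p,d=cam("wrist"); cv2.imwrite("pics/w9.png",p)
for t in (0,5): bar(.6315,-.265,.016,c=c,p=p,thr=t)
find("wrist",.6315,-.265,.016,"bright",c,p,170,half=.055,save="pics/pf.png"); find("wrist",.6315,-.265,.004,"dark",c,p,120,half=.08)
c,p,d=cam("top"); cv2.imwrite("pics/top9.png",p)
E
```

```text
time_s: 25.8
position: [0.6333, -0.2645, 0.0102]
ee_rot: [0.407, 0.578, -0.408, 0.578]
force: [0.5, -0.2, 0.5]
gripper_width: 0.0277
time_s: 26.3
position: [0.6333, -0.2645, 0.0103]
ee_rot: [0.408, 0.578, -0.408, 0.578]
force: [0.2, 0.3, 0.0]
gripper_width: 0.0596
time_s: 26.8
position: [0.5688, -0.2871, 0.1115]
ee_rot: [0.408, 0.578, -0.408, 0.577]
force: [0.4, -0.1, -0.1]
gripper_width: 0.0862
time_s: 27.0
position: [0.569, -0.2872, 0.1116]
ee_rot: [0.408, 0.578, -0.408, 0.577]
force: [1.0, -0.1, 0.4]
gripper_width: 0.0866
bar [ 0.6337 -0.2643] mm 86.4 90.6 ang -1.23
bar [ 0.6331 -0.2643] mm 85.2 33.1 ang 0.318
wrist bright centre [ 0.6319 -0.2651] rectcentre [ 0.6316 -0.2652] eqdiam 54.3 rect mm 79.8 29.6 long ang 0.342
wrist dark centre [ 0.6313 -0.2652] rectcentre [ 0.6316 -0.2652] eqdiam 107.8 rect mm 95.6 96.3 long ang -1.23
```

View pics/pf.png

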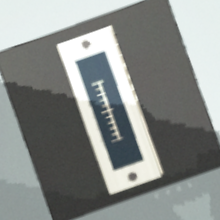

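View pics/top9.png

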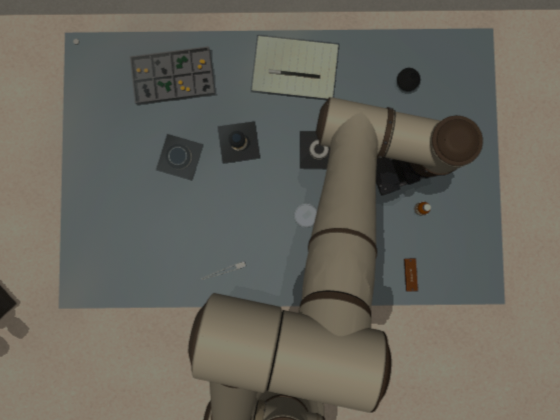

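The crop shows the scale centred and aligned on its rectangle. The top view shows the dish still at (306,215) and the bottle at (424,208), and the arm is clear.

```bash
python3 -c "
from cell import ctrl
print(ctrl.observe()['time_s'],ctrl.sign_off())"
```

```text
the job is handed in; nothing more can be done
27.1 None
```

All four accessories are on their matching pads, and I handed the job in at 27.1 s of the 112 s allowed. Each was lowered onto its pad before I opened the gripper.

| Item | Offset from pad centre, last wrist-camera check |
|---|---|
| Auxiliary lens | about 0.8 mm, after I regripped it once to correct a first placement 1.9 mm off |
| Steel collar | about 0.5–1 mm |
| Eyepiece | about 1 mm |
| Calibration scale | under 0.5 mm, angle 0.342 rad, the same as its rectangle |

Three checks failed or disagreed:
- **Lens:** a circle fit to its outer edge gave a centre about 9 mm away. I put that down to a shadow and relied on its inner ring.
- **Eyepiece:** readings ranged from about 0.5 to 2 mm, and the side-camera check gave no usable result.
- **Scale:** a colour-based fit was thrown off by the pale rectangle, so I used the brightness fit.

In the last top view the petri dish and the bottle of lens cleaner were at the same pixels as at the start. The gripper was open and clear of everything.

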